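Clamp a sample disc with three clicks and hold the lever

TASK

Lay the steel sample disc (the smallest and thickest of the three loose discs, the one with a hole through its middle) flat and centred on the little round seat of the clamp fixture, between the fixed anvil and the sliding jaw, and let it go. Then grip the upright black handle of the lever and swing it clockwise, seen from above, by exactly three clicks, which you feel as the force rises and then gives way, never a fourth. The lever springs back if let go, so finish while still holding the handle there, the jaw pressing on the disc; leave everything else on the bench alone.

Things in the scene. Friction and masses are not known exactly. Their poses are not given: they have to be found in the camera images.
- clamp: clamp fixture screwed to the bench, its place and yaw (up to 0.3 rad) vary: aluminium plate 160 x 240 mm, top 14 mm above the bench, x from -65 to +95, y from -75 to +165 mm. Origin at bench level on the lever's upright axis; z up, the jaw slides along +y to the anvil. The lever's hub is 70 mm high; only the handle is higher.
- seat (a point): centre of the round seat's top (24 mm across), 20 mm above the bench, at (-21, 120) mm in the clamp's frame. The anvil (16 mm wide, 35 mm high) has its face 14 mm away at +y, the jaw (14 mm wide, 37 mm high) 24 mm away at -y while the lever rests: 10 mm of play for the disc, which the jaw then slides up to the anvil. Open on both x sides for fingers.
- disc_steel: steel sample disc, 28 mm diameter, 12 mm thick, with a hole through its middle, 50 g, lying flat; the smallest and thickest of three loose discs in a row at the right front of the bench, their order changes. Origin at the centre of its underside.
- disc_ceramic: ceramic sample disc without a hole, 33 mm diameter, 10 mm thick, to be left alone. Origin at the centre of its underside.
- disc_ptfe: white plastic sample disc without a hole, 38 mm diameter, 6 mm thick, to be left alone. Origin at the centre of its underside.
- pivot (a point): point on the lever's upright axis, 90 mm above the bench.
- handle (a point): point on the axis of the lever's upright handle, 90 mm above the bench, 120 mm from the lever's axis. At rest the lever points 50 degrees clockwise (from above) from the clamp's +x axis.
- grip: the handle itself: black upright round grip, 18 mm diameter, its straight part from 60 to 106 mm and its top at 112 mm above the bench; it revolves freely on its pin, so a gripper may keep its orientation while the lever swings. Origin at its lower end.
- lever (a joint): lever angle: 0 at rest on its stop, grows clockwise from above, to 1.5 rad. A spring pushes back with 7 to 8.5 N at the handle. Five clicks 0.24 rad (29 mm at the handle) apart, the first anywhere from 0.18 to 0.42 rad. At each the force at the handle climbs by 2 to 6 N some 0.08 rad before it, sinks through it, dips 2 to 4 N below normal, and is normal again 0.08 rad past it.
- pawl_screw (a point): head of the steel screw on the dark spring housing of the clicks, 75 mm from the lever's axis, 66 mm above the bench; the plate that carries it is set at a slightly different angle each time (up to 0.12 rad), and the clicks with it. The lever swings away from it.
- jaw: sliding jaw, driven by the lever (16 mm per rad) through a soft spring, so it presses the disc with only a few newtons. Origin on its face, 27 mm above the bench.
- grease_tin: round tin, 54 mm across, 25 mm high, to be left alone
- eraser: eraser 20 x 42 x 12 mm, to be left alone
- usb_stick: memory stick 18 x 57 x 8 mm, to be left alone
- weight_50g: small brass weight 18 x 28 mm, to be left alone
Not all that is in view belongs to the job. Leave any blue or red look-alike of the disc_steel alone.

How it is judged:
On the way, in this order (a step that is already met when the one before it is completed fails the run):
1. the steel disc lies flat on the seat, let go (horizontal distance between disc_steel and seat below 0.012 m and height (world z) of disc_steel between 0.018 and 0.0225 m and angle between disc_steel's own z axis and vertical below 0.1 rad and contact force between the fingers and disc_steel below 0.1 N), for 0.2 s.
2. the lever has been swung past the third click by its handle (horizontal distance between handle and pawl_screw above 0.1674 m and contact force between the fingers and grip above 1 N), for 0.2 s.
At the end, for the whole second after the job is handed in: Fingers hold the handle (over 1 N), the lever past the third click and short of the fourth (handle to pawl screw 167.4 to 175.5 mm horizontally); the steel disc lies flat within 6 mm of the seat's centre, free of the fingers, the jaw pressing it with over 0.4 N (all of step 2 and horizontal distance between handle and pawl_screw below 0.1755 m and horizontal distance between disc_steel and seat below 0.006 m and height (world z) of disc_steel between 0.018 and 0.0225 m and angle between disc_steel's own z axis and vertical below 0.1 rad and contact force between jaw and disc_steel above 0.4 N and contact force between the fingers and disc_steel below 0.1 N); the arm keeps its last pose, push and grip.
It fails at once if the lever goes over the fourth click (horizontal distance between handle and pawl_screw above 0.1778 m).
It fails at once if another disc or a bystander is shifted by more than 20 mm (distance of any of disc_ceramic, disc_ptfe, grease_tin, eraser, usb_stick, weight_50g from where it was at the start of the episode above 0.02 m).
It also fails if it takes over 64 s, if anything falls off the work surface, if the arm or the gripper's body presses on something with over 40 N, if the wrist force passes 120 N, or if a joint passes its speed limit or range.

ROBOT

A 7-joint arm with a two-finger parallel gripper is mounted at the origin on a cart in front of the work surface, level with it; the furniture and walls round the work are solid. World frame = base frame: x ahead of the robot, y to its left, z up, the work surface at z = 0. Lengths are in m, angles in rad, forces in N, time in s.
With the tool pointing down it reaches from about 0.4 to 0.85 m from the base axis. Payload 6.9 kg.
Tool frame: the origin (TCP) lies on the front face of the gripper's body, between the roots of the fingers; the fingertips stand 73 mm ahead of it and the grasp point (between the pads) lies 54 mm ahead of it (arm.grasp_offset is the distance from the TCP to the grasp point, in m); z points along the fingers, y is the line along which they close (so a half turn about z gives the same grasp; the last joint's range is limited). The gripper opens to 85 mm and grips with 20 to 120 N. Pads are 22 mm wide; open, the fingers measure 114 mm over their backs; the gripper's body (76 mm by 85 mm) begins 54 mm behind the grasp point. The pads swing forward as they close: fully open they stand 13 mm farther back than shut.
Start: joints at [1.25, 0.507, -0.238, 1.5, 0.126, 1.149, -0.155], TCP at [0.258, -0.569, 0.304] pointing down, gripper open.
Joint ranges: [-3.08, 3.08], [-0.24, 2.05], [-1.43, 1.35], [0, 2.5], [-1.52, 4.66], [0.17, 1.96], [-2.89, 2.89]. Speed limits (rad/s): [2.39, 2.39, 3.14, 3.14, 3.14, 3.14, 3.14].

INTERFACE

Orientations are given as a rotation vector (axis times angle).
In Python, from bench import arm, cams gives the robot as it stands. Calls block until the motion is done:
- arm.movep(position, orientation): joint-space move of the TCP to a pose.
- arm.line_to(position, rotation=None, speed=0.15): straight line of the TCP; rotation=None keeps the orientation; speed is the mean speed in m/s.
- arm.move_joints(angles): joint-space move.
- arm.open_gripper() and arm.clamp(f_grip=None): open the fingers fully, or close them until they stop; f_grip is the grip in N (None keeps the last).
- arm.pause(seconds).
- arm.solve_ik(position, orientation): joint angles nearest the present ones, or None.
- cams.read_camera(name): name is "side" or "top" or "wrist"; returns a dict with "pixels" (480x640x3 uint8, red, green, blue), "fx", "fy", "cx", "cy" (pixels), "R" (3x3) and "t" (3): a world point X has camera coordinates R X + t. Camera axes: x right, y down, z forward; pixel columns grow to the right and rows downward; lengths in m; the calibration is good to about 2 mm. A picture is of the moment at which its call begins. There is no depth.
A pose or a line that the arm cannot do raises arm.PlanningError and nothing moves.
- arm.sign_off(): hands the job in; it is judged then, once.
Readings, each from a call of its own:
- arm.get_clock(): time.
- arm.get_joint_positions(): joint angles.
- arm.get_joint_velocities(): joint speeds.
- arm.get_joint_torque(): joint torques, N m.
- arm.get_tcp_pos(): TCP position.
- arm.get_tool_rot(): TCP orientation.
- arm.get_wrist_force(): force on the tool from outside, world axes, zero at the start.
- arm.get_moment(): the same for the moment, N m.
- arm.get_gripper_width(): finger opening in m.
- arm.get_finger_force(): force on a finger pad.
Only numpy, scipy, OpenCV 4.12 (cv2) and the standard library are available. Lean on these libraries where they do the work, as an engineer would, in place of code of your own. Each camera call takes 0.05 s, during which the arm holds its last target. There are 200 camera calls.

## Working session

There is one attempt and no reset: what is moved stays moved. The work goes in short steps, each a Python script; the robot and the scene stay as the last script left them, time stands still between calls to the robot, and variables do not carry over. Pictures are saved under pics/ and viewed, at most 10 in all, crops included, and the job is handed in when it is done.

```bash
ls; mkdir -p pics
cat > h.py <<'E'
import numpy as np, cv2
from bench import arm, cams
def save(c,name): cv2.imwrite('pics/'+name,c['pixels'][:,:,::-1])
def pt(c,u,v,z):
    R=np.array(c['R']);t=np.array(c['t'])
    d=R.T@np.array([(u-c['cx'])/c['fx'],(v-c['cy'])/c['fy'],1.]);o=-R.T@t
    return o+d*(z-o[2])/d[2]
def px(c,X):
    q=np.array(c['R'])@np.array(X)+np.array(c['t']); return np.array([c['fx']*q[0]/q[2]+c['cx'],c['fy']*q[1]/q[2]+c['cy']])
E
python3 - <<'E'
from h import *
import pickle
d={}
for n in ("top","side"):
    c=cams.read_camera(n);save(c,n+'0.png');d[n]=c
    R=np.array(c['R']);print(n,-R.T@np.array(c['t']),c['fx'],R[2])
pickle.dump(d,open('c0.pkl','wb'))
print(arm.get_clock(),arm.grasp_offset,arm.get_tool_rot())
E
```

```text
pics
top [ 0.31558837 -0.04479304  1.38391597] 472.547948528908 [ 0.16202919 -0.02834638 -0.98637874]
side [ 0.06192464 -1.07734404  1.02754573] 604.6159988847166 [ 0.32611172  0.69036801 -0.64578879]
0.1 0.0539 [-3.06910685e+00 -6.63441097e-01  5.97664804e-04]
```

View pics/top0.png

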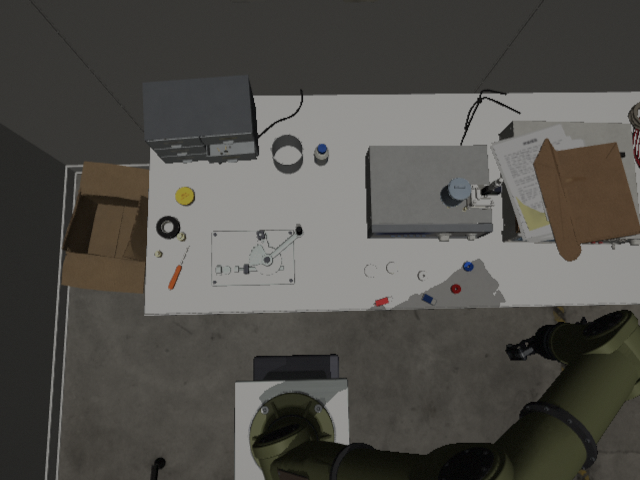

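View pics/side0.png

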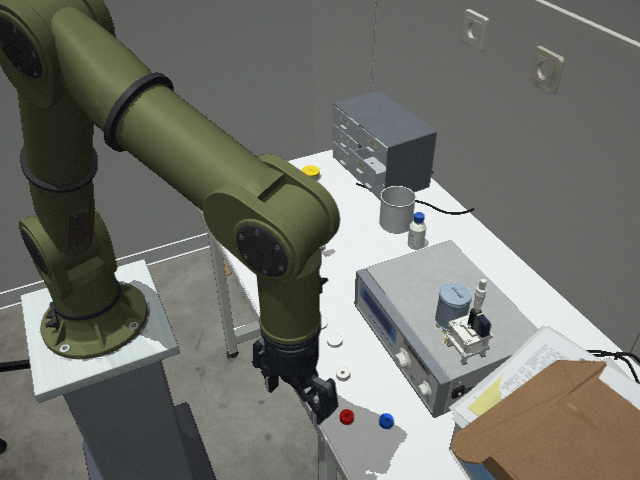

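The top view shows the clamp at about (253,258) px. The three discs are at (371,270), (392,268) and (422,275). The look-alikes are red at (456,289) and blue at (468,267). The disc at (422,275) is the smallest and has a hole, so it fits the steel one. I'll check that in an enlarged crop.

Run:
```python
from h import *
im=cv2.imread('pics/top0.png')
a=cv2.resize(im[222:292,203:303],None,fx=8,fy=8,interpolation=cv2.INTER_CUBIC)
b=cv2.resize(im[255:310,355:475],None,fx=6.5,fy=6.5,interpolation=cv2.INTER_CUBIC)
cv2.imwrite('pics/clamp0.png',a);cv2.imwrite('pics/discs0.png',b)
import pickle
c=pickle.load(open('c0.pkl','rb'))['top']
for n,u,v,z in [('steel',422,275,.012),('d2',392,268,.008),('d1',371,270,.008),('usb',428,299,.008),('red',456,289,.012),('blue',468,267,.012),('hub',266.5,259.5,.07),('handle',299,230,.112),('cornerTL',211,231,.014),('TR',294,230,.014),('BL',212,286,.014),('BR',295,285,.014)]: print(n,pt(c,u,v,z).round(4))
```

```text
steel [ 0.4349 -0.3871  0.012 ]
d2 [ 0.4577 -0.3007  0.008 ]
d1 [ 0.453  -0.2387  0.008 ]
usb [ 0.365  -0.4016  0.008 ]
red [ 0.392  -0.4844  0.012 ]
blue [ 0.4557 -0.5245  0.012 ]
hub [0.4822 0.0616 0.07  ]
handle [ 0.5564 -0.0309  0.112 ]
cornerTL [0.5766 0.2281 0.014 ]
TR [ 0.5752 -0.0151  0.014 ]
BL [0.4155 0.223  0.014 ]
BR [ 0.4134 -0.0156  0.014 ]
```

View pics/clamp0.png

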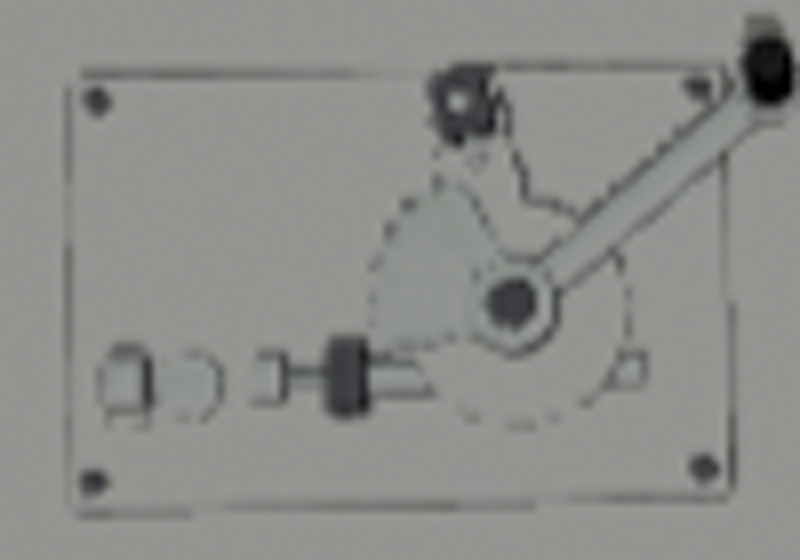

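View pics/discs0.png

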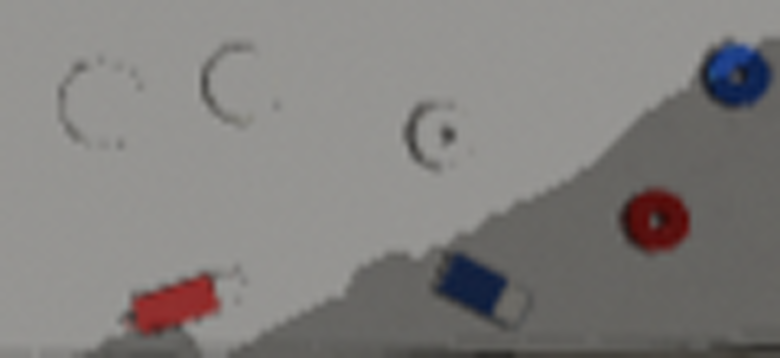

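The crop confirms it. Only the disc at about (422.7,275.8) is uncoloured with a hole; the discs at (371,270) and (392,268) have none, and the two other ring-shaped ones are red and blue. The memory stick sits below the steel disc, so I'll grasp with the fingers closing along world y. The clamp's yaw is close to 0. Next I'll use the wrist camera.

```bash
cat >> h.py <<'E'
from scipy.spatial.transform import Rotation as Ro
def rv(a): return (Ro.from_euler('z',a)*Ro.from_rotvec([np.pi,0,0])).as_rotvec()   # finger closing line at angle a from world y
E
python3 - <<'E'
from h import *
import pickle
r=rv(0) 
p=[.434,-.388,.26]
best=min((rv(a) for a in (0,np.pi)),key=lambda r:(lambda q:9 if q is None else abs(q[6]))(arm.solve_ik(p,r)))
print(best,arm.solve_ik(p,best))
arm.movep(p,best)
c=cams.read_camera('wrist');save(c,'w1.png');pickle.dump(c,open('w1.pkl','wb'))
print(px(c,[.434,-.388,.012]),arm.get_clock(),arm.get_wrist_force(),arm.get_joint_positions(),arm.get_gripper_width())
E
```

```text
[3.14159265 0.         0.        ] [ 0.79293018  0.47602791 -0.16164651  1.68281925  0.08834097  0.98986369
 -0.97037356]
[318.45808634 216.35663521] 1.1583 [ 0.85140506 -0.21286475 -0.949457  ] [ 0.79475271  0.47607087 -0.16005729  1.68212567  0.08885612  0.9900858
 -0.96915048] 0.08573834764308917
```

View pics/w1.png

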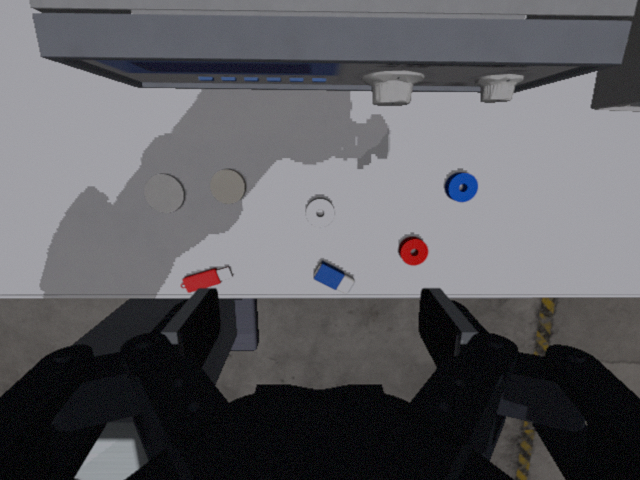

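The wrist view shows the steel disc centred at (320,213) px with a clear hole, and room for the fingers on both sides. I'll pick it up and look at the clamp on the way.

Run:
```python
from h import *
import pickle
c=pickle.load(open('w1.pkl','rb'))
s=pt(c,320.3,212.8,.012);print('steel',s)
r=rv(0)
arm.line_to([s[0],s[1],.13],r,.25)
arm.line_to([s[0],s[1],.077],r,.1)
arm.clamp(25)
print('w',arm.get_gripper_width(),arm.get_finger_force(),arm.get_wrist_force(),arm.get_tcp_pos())
arm.line_to([s[0],s[1],.26],r,.25)
arm.movep([.38,.10,.30],rv(0))
c=cams.read_camera('wrist');save(c,'w2.png');pickle.dump(c,open('w2.pkl','wb'))
print('w',arm.get_gripper_width(),arm.get_finger_force(),arm.get_clock())
```

```text
steel [ 0.43751883 -0.3897891   0.012     ]
w 0.026061985553608398 24.402779638767242 [0.00992446 1.369893   3.86839602] [ 0.43761552 -0.38982545  0.07739913]
w 0.02619600361294198 24.637392461299896 5.8167
```

View pics/w2.png

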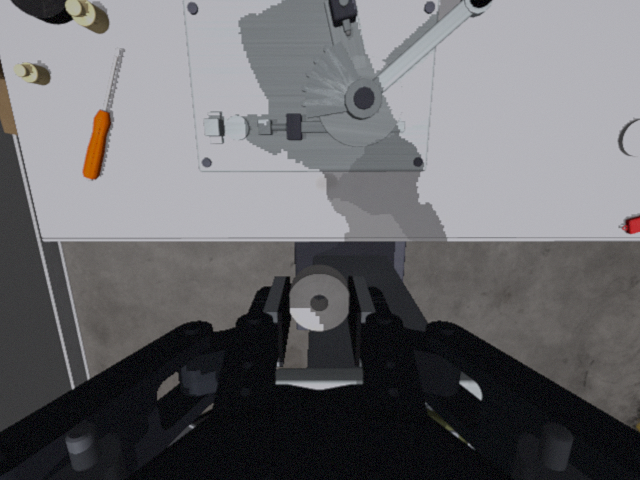

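The disc is held, seen at (319,302). The clamp's plate screws are at (193,8), (429,7), (207,162) and (418,162). The hub is at (364,98), the seat at (236,127), and the anvil and jaw are at (214,127) and (264,127).

Run:
```python
from h import *
import pickle
c=pickle.load(open('w2.pkl','rb'))
P=[pt(c,u,v,.015)[:2] for u,v in [(193,8),(429,7),(207,162),(418,162)]]
print(np.round(P,4)); 
for a,b in((0,1),(2,3)): d=P[a]-P[b];print('yaw',np.arctan2(-d[0],d[1]),np.hypot(*d))
ctr=np.mean(P,0);print('ctr',ctr,'-> origin(yaw0)',ctr-[.015,.045])
hub=pt(c,364,98,.07)[:2];seat=pt(c,236,127,.02)[:2];print('hub',hub,'seat',seat,seat-hub)
print('anvil top px',pt(c,212,127,.035),'jaw',pt(c,264,127,.037), 'disc held', px(c,[.38,.10,.30-.066]))
for p in([.46,.18,.12],[.46,.18,.2]):
  for a in(np.pi/2,-np.pi/2): print(a,arm.solve_ik(p,rv(a)))
im=cv2.imread('pics/w2.png');cv2.imwrite('pics/w2c.png',cv2.resize(im[85:175,190:310],None,fx=6,fy=6,interpolation=cv2.INTER_CUBIC))
```

```text
[[ 0.5712  0.2171]
 [ 0.5718 -0.0021]
 [ 0.4315  0.2166]
 [ 0.4313 -0.0028]]
yaw 0.0030277331978306784 0.21913669122125237
yaw -0.0009845876035826772 0.21939326092645797
ctr [0.50143937 0.10721467] -> origin(yaw0) [0.48643937 0.06221467]
hub [0.48625604 0.06253932] seat [0.46579851 0.18298843] [-0.02045754  0.12044911]
anvil top px [0.46505981 0.20237127 0.035     ] jaw [0.46491368 0.15240518 0.037     ] disc held [320.11965851 303.34015626]
1.5707963267948966 [ 0.00478842  0.61643281 -0.64538739  2.06115723  0.60555477  0.65722632
 -1.04751561]
-1.5707963267948966 [-0.89935761  0.67575443  0.75247696  2.072204   -0.7436896   0.683405
 -2.7904622 ]
1.5707963267948966 [ 0.09032299  0.50653848 -0.75361873  1.97851771  0.4645501   0.83455311
 -0.92142974]
-1.5707963267948966 [-1.02712156  0.59993921  0.95269846  1.99174808 -0.638749    0.88164607
 -2.86787362]
```

View pics/w2c.png

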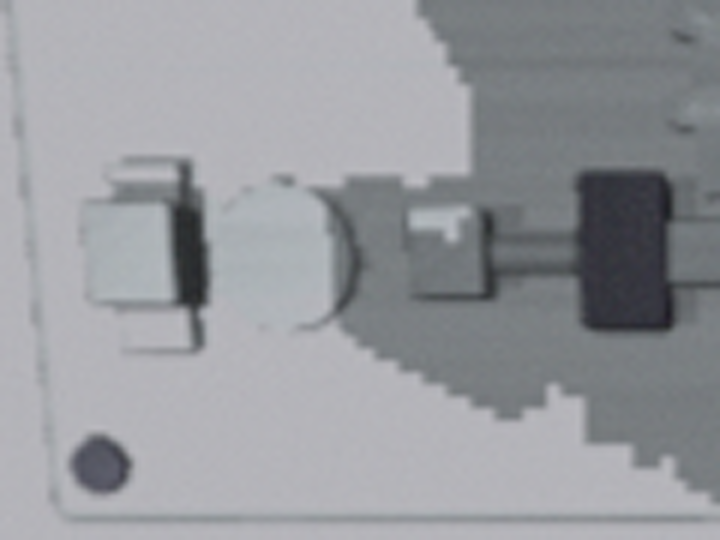

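The seat centre is at crop (275,255), which is (236,127.5) px. That puts it at world (0.4655,0.1825), in line with the plate and hub, with yaw about 0. I'll place the disc 4 mm towards the jaw to clear the anvil.

Run:
```python
from h import *
import pickle
r=rv(np.pi/2);x,y=.4655,.1785
arm.movep([x,y,.22],r)
arm.line_to([x,y,.13],r,.2)
arm.line_to([x,y,.0984],r,.05)
print('pre',arm.get_wrist_force(),arm.get_gripper_width(),arm.get_tcp_pos())
arm.open_gripper()
arm.line_to([x,y,.2],r,.25)
arm.movep([.36,.06,.36],rv(0))
c=cams.read_camera('wrist');save(c,'w3.png');pickle.dump(c,open('w3.pkl','wb'))
print(arm.get_clock(),px(c,[.4655,.1785,.032]),px(c,[.4864,.0623,.07]),arm.get_tcp_pos())
im=c['pixels'][:,:,::-1]
cv2.imwrite('pics/w3c.png',cv2.resize(im[30:230,190:440],None,fx=3,fy=3,interpolation=cv2.INTER_CUBIC))
```

```text
pre [-0.01402675  0.04817261 -0.02272106] 0.026021398406457046 [0.46548337 0.17866788 0.09836816]
10.375 [214.03186435 109.53399023] [318.0349482   83.63081642] [0.36026438 0.06020416 0.35885196]
```

View pics/w3c.png

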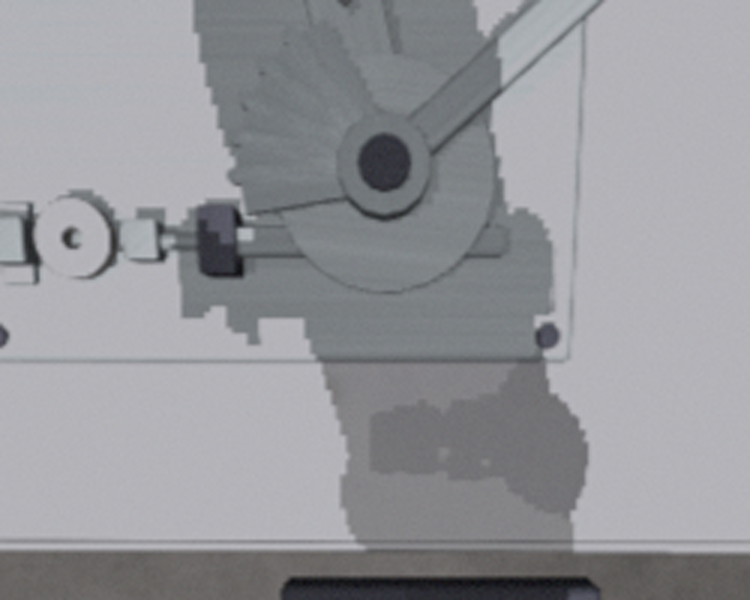

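The disc lies on the seat with its hole at (214,109) px, against (214.0,109.5) predicted, between the anvil and jaw. The hub is at (318,84) px. The next crop covers the screw and handle.

Run:
```python
from h import *
im=cv2.imread('pics/w3.png')
cv2.imwrite('pics/w3d.png',cv2.resize(im[0:110,280:440],None,fx=5,fy=5,interpolation=cv2.INTER_CUBIC))
```

```text
(no output)
```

View pics/w3d.png

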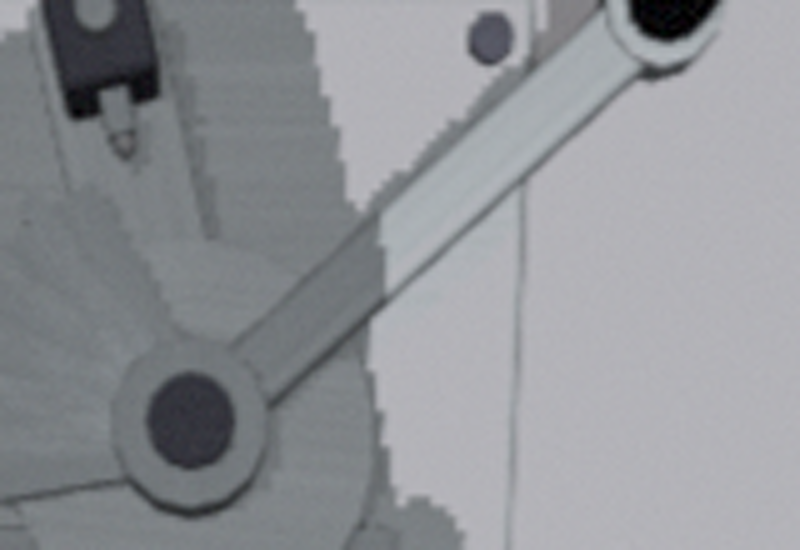

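The screw is at crop (97,12), or (299.4,2.4) px, and the hub is at (318.2,84). Next I'll grip the handle and swing in small arc steps, logging the force.

```bash
cat >> h.py <<'E'
O=np.array([.4864,.0623]); Z=.150
import pickle
def geom():
    c=pickle.load(open('w3.pkl','rb')); s=pt(c,299.4,2.4,.066)[:2]-pt(c,318.2,84,.07)[:2]
    return s,np.arctan2(s[1],s[0])
def hp(th,r=.12): a=-np.radians(50)-th; return O+r*np.array([np.cos(a),np.sin(a)])
def swing(ths,R,r=.12,off=np.zeros(2),speed=.04):
    for th in ths:
        p=hp(th,r)+off; arm.line_to([p[0],p[1],Z],R,speed); arm.pause(.06)
        F=np.array(arm.get_wrist_force())
        q=np.array(arm.get_tcp_pos())[:2]-O; a=np.arctan2(q[1],q[0]); t=np.array([np.sin(a),-np.cos(a)]); n=np.array([np.cos(a),np.sin(a)])
        print('th %.3f rel %.3f r %.4f Ft %.2f Fr %.2f Fz %.2f'%(-a-np.radians(50),geom()[1]-a,np.hypot(*q),-F[:2]@t,F[:2]@n,F[2]))
E
python3 - <<'E'
from h import *
s,a=geom();print('screw',s,np.hypot(*s),a,'rest rel',a+np.radians(50))
c=pickle.load(open('c0.pkl','rb'))['top'];d=pt(c,260.5,234.3,.066)-pt(c,267,259.5,.07);print('top check',d,np.arctan2(d[1],d[0]),np.hypot(d[0],d[1]))
R=rv(np.pi/2)
T=2.12-(a+np.radians(50));print('target th',T)
for th in(0,T): print(hp(th),arm.solve_ik([*hp(th),Z],R))
p=hp(0)
arm.movep([p[0],p[1],.26],R)
arm.line_to([p[0],p[1],Z],R,.12)
print(arm.get_wrist_force());arm.clamp(60)
print(arm.get_wrist_force(),arm.get_gripper_width(),arm.get_finger_force(),arm.get_tcp_pos(),arm.get_clock())
c=cams.read_camera('wrist');save(c,'w4.png')
E
```

```text
screw [0.07168135 0.01802013] 0.07391170552702342 0.24628846112161173 rest rel 1.1189530871187765
top check [ 0.07257977  0.01825049 -0.004     ] 0.2463468919279953 0.07483917942214101
target th 1.0010469128812236
[ 0.56353451 -0.02962533] [ 0.37285837  0.63167213 -0.57332876  1.85276031  0.4658197   0.79394349
 -0.44634898]
[ 0.45060353 -0.05223651] [ 0.40712248  0.4877964  -0.49223446  2.13476349  0.39870663  0.6071561
 -0.36836491]
[ 0.2975686  -0.60718246  1.21439154]
[-1.56930978  1.01388932  4.13429863] 0.016085023949709804 58.412866070866585 [ 0.56343418 -0.02965263  0.1502578 ] 13.4417
```

The handle is gripped. Both cameras give 0.246 rad for the screw angle, so the target lever angle is about 1.0 rad. Now I'll swing to 0.84 rad, feeling for the clicks.

Run:
```python
from h import *
swing(np.arange(.03,.85,.03),rv(np.pi/2))
print(arm.get_clock(),arm.get_gripper_width())
```

```text
th 0.010 rel 1.129 r 0.1199 Ft 7.46 Fr 0.47 Fz -0.22
th 0.040 rel 1.159 r 0.1199 Ft 7.02 Fr -0.39 Fz -2.14
th 0.070 rel 1.189 r 0.1199 Ft 6.44 Fr 0.30 Fz -1.50
th 0.100 rel 1.219 r 0.1199 Ft 7.01 Fr 0.72 Fz -2.73
th 0.130 rel 1.249 r 0.1199 Ft 7.37 Fr 0.66 Fz -2.32
th 0.160 rel 1.279 r 0.1200 Ft 6.86 Fr 0.06 Fz -1.86
th 0.190 rel 1.309 r 0.1200 Ft 7.85 Fr 0.58 Fz -1.81
th 0.220 rel 1.339 r 0.1200 Ft 7.23 Fr 0.74 Fz -2.80
th 0.250 rel 1.369 r 0.1200 Ft 7.55 Fr -0.54 Fz -1.83
th 0.279 rel 1.398 r 0.1200 Ft 7.36 Fr 0.49 Fz -2.38
th 0.310 rel 1.429 r 0.1200 Ft 7.98 Fr 0.49 Fz -2.69
th 0.340 rel 1.459 r 0.1201 Ft 8.17 Fr -0.79 Fz -3.22
th 0.366 rel 1.485 r 0.1200 Ft 8.70 Fr 0.55 Fz -3.65
th 0.396 rel 1.515 r 0.1200 Ft 8.38 Fr -0.26 Fz -4.36
th 0.433 rel 1.552 r 0.1202 Ft 5.59 Fr 0.30 Fz -1.58
th 0.463 rel 1.582 r 0.1201 Ft 6.50 Fr 0.72 Fz -1.87
th 0.489 rel 1.608 r 0.1201 Ft 7.76 Fr 0.78 Fz -3.83
th 0.519 rel 1.638 r 0.1202 Ft 7.81 Fr -0.74 Fz -3.61
th 0.549 rel 1.668 r 0.1202 Ft 9.44 Fr 1.21 Fz -3.74
th 0.579 rel 1.698 r 0.1202 Ft 7.66 Fr 0.56 Fz -2.82
th 0.605 rel 1.724 r 0.1202 Ft 9.00 Fr 1.30 Fz -5.73
th 0.634 rel 1.753 r 0.1202 Ft 9.52 Fr 1.20 Fz -4.87
th 0.671 rel 1.790 r 0.1203 Ft 6.31 Fr 0.80 Fz -3.67
th 0.700 rel 1.819 r 0.1203 Ft 7.15 Fr 1.25 Fz -3.74
th 0.728 rel 1.847 r 0.1203 Ft 8.51 Fr 0.99 Fz -4.27
th 0.758 rel 1.877 r 0.1203 Ft 8.00 Fr 0.06 Fz -4.77
th 0.787 rel 1.906 r 0.1203 Ft 7.11 Fr 0.76 Fz -4.92
th 0.817 rel 1.936 r 0.1203 Ft 8.99 Fr 1.42 Fz -4.28
22.125 0.016300711644175025
```

Clicks one and two came at about 0.415 and 0.652 rad, so I expect the third near 0.89 and the fourth near 1.13, which agrees with vision. I'll continue past the third and stop at about 1.0.

Run:
```python
from h import *
swing([.87,.90,.93,.96,.99,1.02],rv(np.pi/2),speed=.03)
arm.pause(.3)
c=cams.read_camera('wrist');save(c,'w5.png');pickle.dump(c,open('w5.pkl','wb'))
q=np.array(arm.get_tcp_pos())[:2]-O;s=.075*np.array([np.cos(geom()[1]),np.sin(geom()[1])])
print('dist',np.hypot(*(q-s)),arm.get_clock(),arm.get_finger_force(),arm.get_gripper_width())
im=cv2.imread('pics/top0.png')
t=cams.read_camera('top')['pixels'][:,:,::-1]
b=cv2.resize(t[222:292,203:303],None,fx=8,fy=8,interpolation=cv2.INTER_CUBIC);cv2.imwrite('pics/top5.png',b)
w=cv2.imread('pics/w5.png');print([px(c,[.4655,.1825,.032]),px(c,[*O,.07])])
```

```text
th 0.843 rel 1.962 r 0.1203 Ft 9.49 Fr 1.12 Fz -5.70
th 0.873 rel 1.992 r 0.1203 Ft 10.10 Fr 1.16 Fz -6.04
th 0.910 rel 2.029 r 0.1204 Ft 8.40 Fr 1.31 Fz -2.13
th 0.942 rel 2.061 r 0.1204 Ft 6.31 Fr 1.94 Fz -2.04
th 0.967 rel 2.086 r 0.1203 Ft 9.30 Fr 1.94 Fz -4.81
th 0.997 rel 2.116 r 0.1204 Ft 8.23 Fr 1.58 Fz -3.83
dist 0.1716379363596212 24.425 59.49910031631589 0.0161876282437799
[array([ 350.13286637, -275.67040249]), array([404.52231387,  23.00088113])]
```

View pics/top5.png

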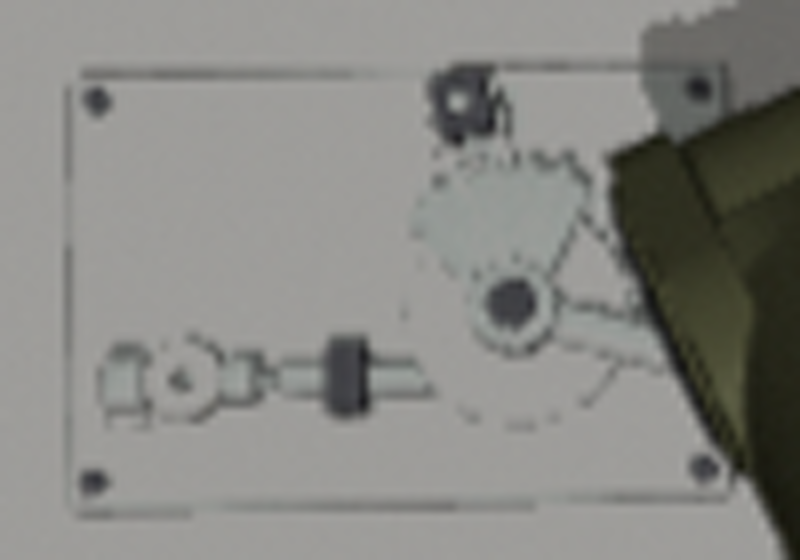

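The jaw (240,380) presses the disc (180,380) against the anvil. The third click was felt at about 0.90 rad, and the handle-to-screw distance is 171.6 mm, in the middle of the allowed window. I'm handing in now.

```bash
python3 -c "
from h import *
print(arm.sign_off())"
```

```text
the job is handed in; nothing more can be done
None
```

I handed the job in at about 24 s on the robot's clock: the steel disc is on the seat with the jaw against it, and the lever is held three clicks round, about 171.6 mm from handle to screw (allowed 167.4 to 175.5); the hand-in returned no verdict, and I did not measure the jaw's force on the disc.

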